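# Discard a worn hardback over the table edge

## Robot

A 6-joint arm with a two-finger parallel gripper is mounted at the origin on the work surface. World frame = base frame: x ahead of the robot, y to its left, z up, the work surface at z = 0. Lengths are in m, angles in rad, forces in N, time in s.
With the tool pointing down it reaches from about 0.275 to 0.75 m from the base axis. Payload 10.2 kg.
Tool frame: the origin (TCP) lies at the very end of the fingers, on their centre line; the grasp point (between the pads) lies 19 mm behind it (r.grasp_offset is the distance from the TCP to the grasp point, in m); z points along the fingers, y is the line along which they close (so a half turn about z gives the same grasp; the last joint's range is limited). The gripper opens to 88 mm and grips with 3 to 60 N. Pads are 18 mm wide; open, the fingers measure 123 mm over their backs; the gripper's body (75 mm by 187 mm) begins 45 mm behind the grasp point.
Start: joints at [1.04, 0.313, 1.498, -0, 1.331, -0.223], TCP at [0.159, 0.5, 0.202] pointing down, gripper open.
Joint ranges: [-2.94, 2.94], [-0.97, 2.17], [0.19, 2.56], [-1.23, 4.37], [0.02, 3.11], [-2.88, 2.88]. Speed limits (rad/s): [2.39, 2.39, 3.01, 3.14, 3.14, 3.14].

## Interface

Orientations are given as a rotation vector (axis times angle).
In Python, from rig import r, imaging gives the robot as it stands.
- The arm moves only by the tool apply_moves, never from a script. Its argument "targets" is a list of rows, each an object of numbers: "wx", "wy", "wz": the turn, a rotation vector about the tool's x, y, z in degrees; "x", "y", "z": the shift along the tool's x, y, z in cm; "gripper": the opening in per cent of the stroke, from 0 (shut) to 100 (fully open). In form: [{"wx": .., "wy": .., "wz": .., "x": .., "y": .., "z": .., "gripper": ..}, ...]. A call has 1 to 12 rows; each row is the pose to reach, as a shift and turn from the pose commanded when the call began, along the tool's axes at that moment; what a row does not reach only later rows make up. A row lasts 1/10 s, in which the tool goes at most 50 mm and 8.59 degrees, less where a joint would pass 70% of its speed; a pose out of reach is approached as far as the arm can. A call with a gripper value outside its range is refused whole. The fingers move at their own pace and stop on an object; "grip_force" is the grip in N (left out, the last holds). Time passes only in rows, so rows that repeat a pose let the fingers close. It gives the time, the measured TCP pose, the force, the opening and the grip force at its end, in the units of the state.
- r.read_state(): the state, without advancing time (a new reading comes with each control period).
- imaging.snapshot(name): name is "scene" or "top" or "wrist"; returns a dict with "frame" (480x640x3 uint8, red, green, blue), "range_z" (480x640 float32, m along the optical axis (not along the pixel's ray), 0 where there is no reading), "intrinsics" (3x3 intrinsics, pixels), "k1" (the pictures are not rectified: a ray, as slopes to the right and down, at radius r is drawn at 1 + k1 r^2 times it, then the intrinsics apply), "R" (3x3) and "t" (3): a world point X has camera coordinates R X + t; the wrist camera has in their place "tool_from_camera" (4x4, takes a point from camera to tool coordinates, whose origin is the TCP and whose axes are the flange's). Camera axes: x right, y down, z forward; pixel columns grow to the right and rows downward; lengths in m; the calibration is good to about 2 mm. A picture is of the moment at which its call begins: read the wrist's pose just before it.
- r.hand_in(): hands the job in; it is judged then, once.
Trained networks look in the newest picture that a camera, given by its name, has taken for a name from the list of things; names that differ only in an ending like _2 or _b are one class to them, and where a whole thing is asked for, a point or a joint stands for the part that bears it (a point fixed in the world has none). Each returns a list of dicts, best first, with "confidence" (0 to 1); they miss things now and then, are a little off and sometimes report something else, mostly with a low value. They report only what shows in the picture. A call takes as long as a camera call. They do not tell look-alikes from the thing itself.
- imaging.spot_in(camera, thing): "extent" ([left, top, right, bottom] in pixels, round what is visible of it).
- imaging.outline_of(camera, thing): "region" (480x640 bool, what is visible of it) and "extent" ([left, top, right, bottom] in pixels, round what is visible of it).
The state is a dict: "t": time; "joints": joint angles; "joint_vel": joint speeds; "tau": joint torques, N m; "tool_pos": TCP position; "ee_rot": TCP orientation; "force": force on the tool from outside, world axes, zero at the start; "moment": the same for the moment, N m; "width": opening from 0.0 (shut) to 1.0 (fully open); "grip_force": force on a finger pad.
Only numpy, scipy, OpenCV 4.12 (cv2) and the standard library are available. Lean on these libraries where they do the work, as an engineer would, in place of code of your own. Each camera call takes 0.05 s, during which the arm holds its last target. There are 200 camera calls.

## Task

Take the steel paperweight off the worn book lying in the steel slide and stand it upright on the cork mat. Then lower closed fingertips very slowly (a few millimetres per second) onto the book's cover, press lightly, draw it away from the lip behind it, and push it over the open end of the slide so that it drops into the crate below. The binding is fragile: never press or push on it with more than 20 N, and leave the other things on the table where they are.

Things in the scene. Friction and masses are not known exactly. Their poses are not given: they have to be found in the camera images.
- book_center (a point): centre of the worn closed hardback lying in the slide, 8 mm above its underside; 150 mm (x, to the open end) by 200 mm (y), 0.5 to 0.9 kg. Its swollen cover is uneven, 5 to 10 mm above this point, so feel for it. Rear edge 0.5 to 3 mm from the rear lip: nothing fits behind. Plate friction is low, about 0.2, fingertips grip better: 6 to 12 N of pressing drags it; over 20 N harms it
- slide_front (a point): middle of the open front edge of the discard slide, on its plate's top, 5 mm above the table. Fixed polished steel plate 215 mm long (x, pointing out over the table edge), 222 mm wide. Lips stand 15 mm above the plate, about as high as the book, behind (10 mm thick) and at both sides (8 mm). The front juts past the table edge; the book falls once its centre passes it
- slide_back (a point): middle of the front face of the slide's rear lip, at the plate's upper face, 205 mm behind slide_front
- weight_center (a point): the paperweight, an upright dark steel cylinder 40 mm in diameter and 40 mm high, about 0.3 kg, standing on the book; the point is its centre, 20 mm above its underside
- mat_top (a point): centre of the upper face of a fixed square cork mat, 110 by 110 mm and 4 mm thick, on the table to the left or right of the slide
- crate_rim (a point): middle of the near rim (on the robot's side) of the fixed open grey crate below the table edge, 48 mm below the table top, tucked just under the slide's front part. From here the crate reaches 380 mm along its x (away from the robot) and 210 mm to either side along its y; walls 8 mm thick, 132 mm deep inside
Mind the look-alikes: they are no part of the job. What is shaped like the part that bears book_center but blue or turquoise is not meant.

How it is judged:
By the outcome, as a careful person would: the job done as asked, in the order asked, and still so for the second after the job is handed in, with the robot touching nothing.
It also fails if it takes over 72 s, if anything falls off the work surface, if the arm or the gripper's body presses on something with over 40 N, if the wrist force passes 120 N, or if a joint passes its speed limit or range.

## Working session

There is one attempt and no reset: what is moved stays moved. The work goes in short steps, Python scripts to look and compute and a tool call to move; the robot and the scene stay as the last step left them, time stands still between calls to the robot, and variables do not carry over. Pictures are saved under pics/ and viewed, at most 10 in all, crops included, and the job is handed in when it is done.

Besides the shell and the picture viewer there is one more tool, called after "Call:" by a JSON object that holds its "method" and its "body", one argument or row to a line. apply_moves: Moves the arm, as the interface text tells. Its arguments: {"type":"object","properties":{"targets":{"type":"array"},"grip_force":{"type":"number"}},"required":["targets"]}

```bash
mkdir -p pics; ls
cat > h.py <<'E'
import numpy as np, cv2
from rig import r, imaging
from scipy.spatial.transform import Rotation as Ro
def cloud(s, st=None):
    K=s["intrinsics"];k1=s["k1"];h,w=s["range_z"].shape
    u,v=np.meshgrid(np.arange(w),np.arange(h))
    d=np.array([k1,0,0,0,0],float)
    p=cv2.undistortPoints(np.stack([u,v],-1).reshape(-1,1,2).astype(np.float64),np.array(K,float),d).reshape(h,w,2)
    z=s["range_z"].astype(float)
    P=np.dstack([p[...,0]*z,p[...,1]*z,z])
    if "R" in s: W=(P-np.array(s["t"]))@np.array(s["R"])
    else:
        T=np.array(s["tool_from_camera"]);W=P@T[:3,:3].T+T[:3,3]
        W=W@Ro.from_rotvec(st["ee_rot"]).as_matrix().T+np.array(st["tool_pos"])
    W[z<=0]=np.nan
    return W
E
python3 - <<'E'
from h import *
st=r.read_state();print({k:np.round(v,3) for k,v in st.items()})
for c in("top","scene"):
    s=imaging.snapshot(c);W=cloud(s);np.save(c,W)
    cv2.imwrite(f"pics/{c}.png",s["frame"][...,::-1])
    for n in("book_center","weight_center","mat_top","slide_front","crate_rim"):
        try:
            for o in imaging.outline_of(c,n)[:4]:
                print(c,n,round(o["confidence"],2),np.round(o["extent"]),np.round(np.nanmedian(W[o["region"]],0),3))
        except Exception as e: print(n,e)
E
```

```text
pics
{'t': np.float64(0.0), 'joints': array([ 1.04 ,  0.313,  1.498,  0.   ,  1.331, -0.223]), 'joint_vel': array([-0.002,  0.   ,  0.002,  0.001,  0.001,  0.001]), 'tau': array([-0.0000e+00, -4.0221e+01, -2.5227e+01,  6.9000e-02,  3.5000e-02,
       -0.0000e+00]), 'tool_pos': array([0.159, 0.5  , 0.201]), 'ee_rot': array([-4.820e-01, -3.104e+00,  2.000e-03]), 'force': array([ 0.14 ,  0.006, -0.369]), 'moment': array([ 0.006,  0.031, -0.01 ]), 'grip_force': np.float64(0.0), 'width': np.float64(0.999)}
top book_center 0.86 [140. 274. 261. 384.] [0.298 0.177 0.015]
top book_center 0.64 [267. 132. 378. 214.] [ 0.583 -0.035  0.02 ]
top book_center 0.64 [405. 313. 491. 430.] [ 0.22  -0.274  0.016]
top weight_center 0.65 [324. 146. 341. 169.] [ 0.608 -0.056  0.059]
top mat_top 0.59 [183. 180. 245. 241.] [0.516 0.167 0.004]
top slide_front 0.66 [260. 107. 387. 226.] [ 0.679 -0.037  0.007]
top crate_rim 0.98 [201.   0. 402. 148.] [ 0.913  0.028 -0.179]
top crate_rim 0.75 [183. 179. 243. 239.] [0.516 0.168 0.004]
scene book_center 0.94 [230. 133. 324. 187.] [ 0.236 -0.27   0.015]
scene book_center 0.65 [254. 241. 370. 318.] [ 0.601 -0.027  0.02 ]
scene book_center 0.64 [403. 189. 506. 245.] [0.311 0.18  0.015]
scene weight_center 0.92 [292. 260. 309. 289.] [ 0.623 -0.052  0.055]
scene weight_center 0.48 [390. 258. 459. 308.] [0.52  0.168 0.004]
scene mat_top 0.82 [390. 257. 456. 310.] [0.521 0.169 0.004]
scene slide_front 0.82 [236. 236. 376. 341.] [ 0.682 -0.033  0.006]
scene crate_rim 0.62 [123. 306. 432. 479.] [ 0.772 -0.03  -0.178]
```

View pics/top.png

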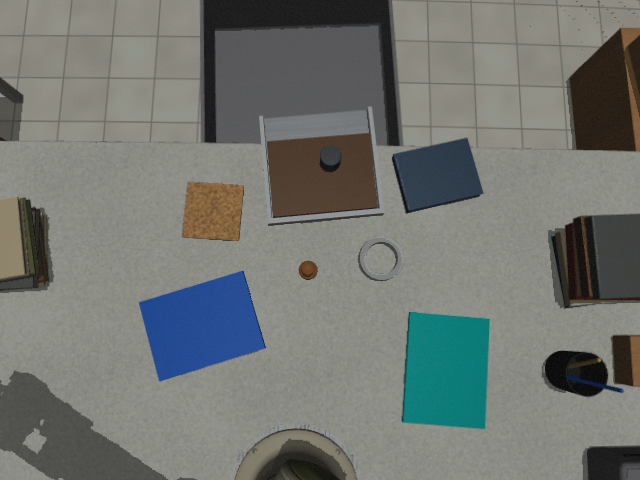

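Run:
```python
import cv2
im=cv2.imread("pics/scene.png")[200:380,200:480]
cv2.imwrite("pics/crop1.png",cv2.resize(im,(784,504),interpolation=cv2.INTER_CUBIC))
```

```text
(no output)
```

View pics/crop1.png

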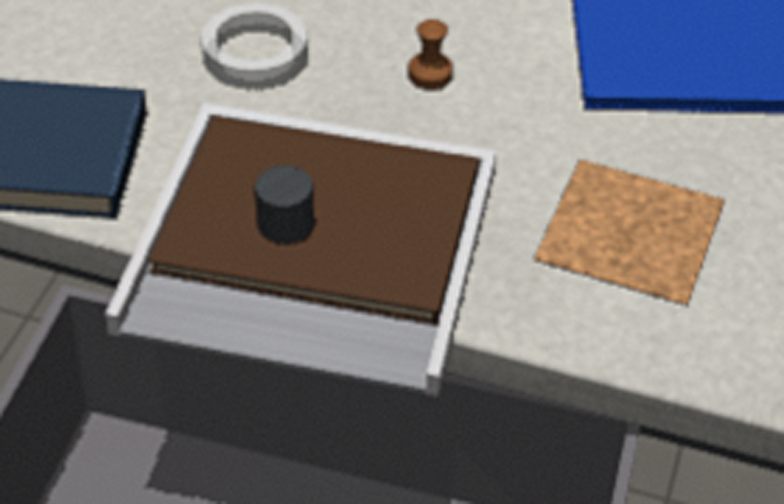

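The top picture shows the brown book in the slide at about (322,175). Things that could be taken for it are the blue book (202,326), the turquoise book (447,370) and the dark-blue book (437,175). The brown one in the slide, with the weight on it at (330,158), fits the description. The crop confirms this. The mat is at (213,211).

```bash
cat > m.py <<'E'
from h import *
for c in("top","scene"):
    s=imaging.snapshot(c);W=cloud(s)
    f=s["frame"].astype(int)
    box=(W[...,0]>.45)&(W[...,0]<.8)&(W[...,1]>-.2)&(W[...,1]<.12)
    w=box&(W[...,2]>.045)&(W[...,2]<.075)
    p=W[w]; top=p[p[:,2]>np.percentile(p[:,2],90)-.004]
    print(c,"weight top",len(top),np.round(cv2.minEnclosingCircle((top[:,:2]*1000).astype(np.float32)),1),np.median(top,0).round(4))
    brown=box&(W[...,2]>.008)&(W[...,2]<.035)&(f[...,0]-f[...,2]>15)
    q=W[brown]; rc=cv2.minAreaRect((q[:,:2]*1000).astype(np.float32));print("book",np.round(rc[0],1),np.round(rc[1],1),round(rc[2],2),np.percentile(q[:,2],[5,50,95]).round(4))
    g=box&(np.abs(f[...,0]-f[...,2])<15)&(W[...,2]>.014)&(W[...,2]<.026)&(f.sum(2)>330)
    q=W[g]; rc=cv2.minAreaRect((q[:,:2]*1000).astype(np.float32));print("lips",len(q),np.round(rc[0],1),np.round(rc[1],1),round(rc[2],2),np.round(cv2.boxPoints(rc),1).tolist(),np.median(q[:,2]))
    mt=(W[...,0]>.42)&(W[...,0]<.62)&(W[...,1]>.07)&(W[...,1]<.28)&(f[...,0]-f[...,2]>40)
    q=W[mt];rc=cv2.minAreaRect((q[:,:2]*1000).astype(np.float32));print("mat",np.round(rc[0],1),np.round(rc[1],1),round(rc[2],2),np.median(q[:,2]))
R=Ro.from_rotvec(r.read_state()["ee_rot"]).as_matrix();print(R.round(3))
E
python3 m.py
```

```text
Traceback (most recent call last):
  File "m.py", line 8, in <module>
    print(c,"weight top",len(top),np.round(cv2.minEnclosingCircle((top[:,:2]*1000).astype(np.float32)),1),np.median(top,0).round(4))
                                  ~~~~~~~~^^^^^^^^^^^^^^^^^^^^^^^^^^^^^^^^^^^^^^^^^^^^^^^^^^^^^^^^^^^^^^^
ValueError: setting an array element with a sequence. The requested array has an inhomogeneous shape after 1 dimensions. The detected shape was (2,) + inhomogeneous part.
```

```bash
sed -i 's/np.round(cv2.minEnclosingCircle(\(.*\)astype(np.float32)),1)/cv2.minEnclosingCircle(\1astype(np.float32))/' m.py; python3 m.py
```

```text
top weight top 295 ((612.5654296875, -56.87865447998047), 19.814950942993164) [ 0.6128 -0.0576  0.06  ]
book [585.3 -12.5] [151.  257.3] 6.42 [0.0174 0.0205 0.0236]
lips 1600 [576.8 -53.2] [282.4 244.5] 6.54 [[422.6000061035156, 52.20000076293945], [450.3999938964844, -190.8000030517578], [731.0, -158.60000610351562], [703.2000122070312, 84.4000015258789]] 0.020213768911809128
mat [516.7 167.8] [109.5 109.3] 86.85 0.003580984554869579
scene weight top 234 ((613.5445556640625, -56.398193359375), 21.790611267089844) [ 0.6142 -0.056   0.0597]
book [590.5 -70.8] [157.4 260.8] 6.28 [0.0162 0.0201 0.0232]
lips 1239 [577.  -52.2] [282.2 242.6] 6.26 [[423.6000061035156, 53.0], [450.0, -188.10000610351562], [730.5, -157.39999389648438], [704.0999755859375, 83.80000305175781]] 0.01958524470662854
mat [537.2 169.9] [115.3 162. ] 87.79 0.0035834163132480853
[[-0.953  0.303  0.   ]
 [ 0.303  0.953 -0.   ]
 [-0.    -0.    -1.   ]]
```

Call:
{"method": "apply_moves", "body": {
  "targets": [
    {"x":-60.1,"y":-39.3,"z":4,"wz":-24.1,"gripper":100},
    {"x":-60.1,"y":-39.3,"z":4,"wz":-24.1,"gripper":100},
    {"x":-60.1,"y":-39.3,"z":4,"wz":-24.1,"gripper":100},
    {"x":-60.1,"y":-39.3,"z":4,"wz":-24.1,"gripper":100},
    {"x":-60.1,"y":-39.3,"z":4,"wz":-24.1,"gripper":100},
    {"x":-60.1,"y":-39.3,"z":4,"wz":-24.1,"gripper":100},
    {"x":-60.1,"y":-39.3,"z":4,"wz":-24.1,"gripper":100},
    {"x":-60.1,"y":-39.3,"z":4,"wz":-24.1,"gripper":100},
    {"x":-60.1,"y":-39.3,"z":4,"wz":-24.1,"gripper":100},
    {"x":-60.1,"y":-39.3,"z":4,"wz":-24.1,"gripper":100},
    {"x":-60.1,"y":-39.3,"z":4,"wz":-24.1,"gripper":100},
    {"x":-60.1,"y":-39.3,"z":4,"wz":-24.1,"gripper":100}
  ]
}}

```text
$.targets[0]: bad value
```

Call:
{"method": "apply_moves", "body": {
  "targets": [
    {"wx":0,"wy":0,"wz":-24.1,"x":-60.1,"y":-39.3,"z":4,"gripper":100},
    {"wx":0,"wy":0,"wz":-24.1,"x":-60.1,"y":-39.3,"z":4,"gripper":100},
    {"wx":0,"wy":0,"wz":-24.1,"x":-60.1,"y":-39.3,"z":4,"gripper":100},
    {"wx":0,"wy":0,"wz":-24.1,"x":-60.1,"y":-39.3,"z":4,"gripper":100},
    {"wx":0,"wy":0,"wz":-24.1,"x":-60.1,"y":-39.3,"z":4,"gripper":100},
    {"wx":0,"wy":0,"wz":-24.1,"x":-60.1,"y":-39.3,"z":4,"gripper":100},
    {"wx":0,"wy":0,"wz":-24.1,"x":-60.1,"y":-39.3,"z":4,"gripper":100},
    {"wx":0,"wy":0,"wz":-24.1,"x":-60.1,"y":-39.3,"z":4,"gripper":100},
    {"wx":0,"wy":0,"wz":-24.1,"x":-60.1,"y":-39.3,"z":4,"gripper":100},
    {"wx":0,"wy":0,"wz":-24.1,"x":-60.1,"y":-39.3,"z":4,"gripper":100},
    {"wx":0,"wy":0,"wz":-24.1,"x":-60.1,"y":-39.3,"z":4,"gripper":100},
    {"wx":0,"wy":0,"wz":-24.1,"x":-60.1,"y":-39.3,"z":4,"gripper":100}
  ]
}}

```text
t: 1.95
tool_pos: [0.5271, 0.0486, 0.1696]
ee_rot: [-0.177, 3.136, 0.0]
force: [0.0, 0.4, 0.2]
width: 1.002
grip_force: 0.0
```

Call:
{"method": "apply_moves", "body": {
  "targets": [
    {"wx":0,"wy":0,"wz":0,"x":-7.3,"y":-11.5,"z":2,"gripper":100},
    {"wx":0,"wy":0,"wz":0,"x":-7.3,"y":-11.5,"z":2,"gripper":100},
    {"wx":0,"wy":0,"wz":0,"x":-7.3,"y":-11.5,"z":2,"gripper":100},
    {"wx":0,"wy":0,"wz":0,"x":-7.3,"y":-11.5,"z":2,"gripper":100},
    {"wx":0,"wy":0,"wz":0,"x":-7.3,"y":-11.5,"z":2,"gripper":100}
  ]
}}

```text
t: 2.45
tool_pos: [0.6113, -0.0558, 0.1491]
ee_rot: [0.176, -3.136, -0.001]
force: [0.0, -0.0, -0.1]
width: 0.999
grip_force: 0.0
```

Run:
```python
from h import *
st=r.read_state();s=imaging.snapshot("wrist");W=cloud(s,st);f=s["frame"].astype(int)
cv2.imwrite("pics/w1.png",s["frame"][...,::-1])
print(st["tool_pos"],st["ee_rot"])
d=np.hypot(W[...,0]-.613,W[...,1]+.057)
p=W[(d<.04)&(W[...,2]>.05)&(W[...,2]<.07)];print(len(p))
if len(p): print(cv2.minEnclosingCircle((p[:,:2]*1000).astype(np.float32)),np.median(p,0))
a=np.radians(6.5);ux=np.array([np.cos(a),np.sin(a)]);uy=np.array([-ux[1],ux[0]])
T=np.load("top.npy");fr=cv2.imread("pics/top.png")[...,::-1].astype(int)
for n,(W,f) in dict(top=(T,fr),wrist=(W,f)).items():
    X=(W[...,:2]-[.59,-.04])@ux;Y=(W[...,:2]-[.59,-.04])@uy
    b=(abs(X)<.2)&(abs(Y)<.16)&(W[...,2]>.012)&(W[...,2]<.03)
    br=b&(f[...,0]-f[...,2]>12)&(f[...,0]>f[...,2]*1.3)&(X>-.1)
    gr=b&(abs(f[...,0]-f[...,2])<20)&(f.sum(2)>350)
    for nm,m in(("book",br),("lip",gr)):
        if m.sum()>50:
            print(n,nm,m.sum(),"X",np.percentile(X[m],[.5,2,5,50,95,98,99.5]).round(4),"Y",np.percentile(Y[m],[.5,2,5,50,95,98,99.5]).round(4))
    lowx=gr&(abs(Y)<.09)&(X<-.05)
    if lowx.sum()>10: 
        k=np.polyfit(Y[lowx],X[lowx],1);print("rear lip",lowx.sum(),k,np.percentile(X[lowx],[2,50,98]))
    for sgn in(1,-1):
        m=gr&(abs(X)<.07)&(Y*sgn>.09)&(Y*sgn<.135)
        if m.sum()>10: k=np.polyfit(X[m],Y[m],1);print("side",sgn,m.sum(),k,np.percentile(Y[m],[2,50,98]))
```

```text
[ 0.61133066 -0.05578501  0.14906549] [ 1.75605741e-01 -3.13572619e+00 -8.73288763e-04]
2078
((611.023681640625, -56.698936462402344), 20.013341903686523) [ 0.60940251 -0.05696219  0.05980465]
top book 7315 X [-0.0761 -0.0743 -0.0702 -0.008   0.0654  0.0696  0.072 ] Y [-0.0995 -0.0966 -0.0908  0.0058  0.0896  0.0952  0.098 ]
top lip 1898 X [-0.1988 -0.1953 -0.1872 -0.0809  0.1018  0.1168  0.1245] Y [-0.136  -0.1323 -0.1282 -0.0643  0.1084  0.1094  0.1099]
rear lip 700 [ 0.44429748 -0.10136874] [-0.19669875 -0.08576346 -0.07853668]
side 1 284 [-0.00266993  0.10631753] [0.10252487 0.10638053 0.10992899]
side -1 276 [-0.00596657 -0.10817331] [-0.11203297 -0.10811574 -0.10451046]
wrist book 39422 X [-0.0777 -0.0761 -0.0725 -0.016   0.0618  0.0671  0.0697] Y [-0.0991 -0.0963 -0.0906  0.0058  0.0904  0.096   0.0988]
wrist lip 9195 X [-0.1437 -0.1423 -0.1394 -0.0806  0.0808  0.1033  0.1181] Y [-0.1182 -0.1117 -0.1104 -0.0355  0.1087  0.1098  0.1105]
rear lip 3480 [ 0.10745205 -0.08865779] [-0.14230104 -0.08579246 -0.08061793]
side 1 1590 [-0.00609614  0.10638363] [0.10239202 0.10637585 0.11053746]
side -1 1721 [-0.00715639 -0.10718668] [-0.11159754 -0.10704039 -0.10337541]
```

View pics/w1.png

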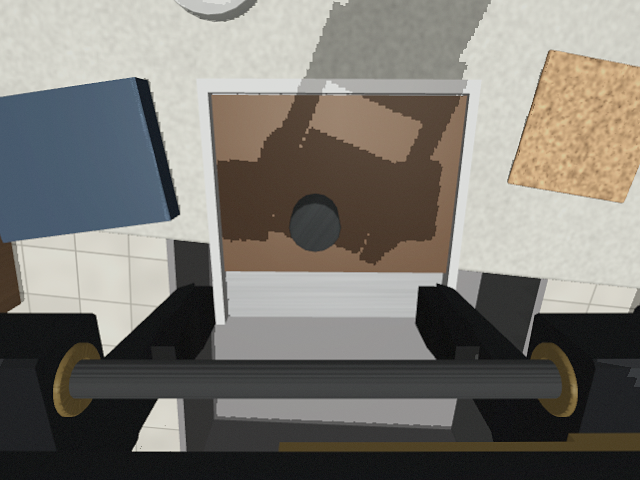

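The wrist picture shows the weight at (315,222) on the brown book in the slide, between the open fingers. The mat is at the upper right (575,125). The estimate agrees with the top camera to about 1 mm, so I'm descending to grasp.

Call:
{"method": "apply_moves", "body": {
  "targets": [
    {"wx":0,"wy":0,"wz":0,"x":0,"y":-0.1,"z":4,"gripper":100},
    {"wx":0,"wy":0,"wz":0,"x":0,"y":-0.1,"z":8,"gripper":100},
    {"wx":0,"wy":0,"wz":0,"x":0,"y":-0.1,"z":10,"gripper":100},
    {"wx":0,"wy":0,"wz":0,"x":0,"y":-0.1,"z":11.3,"gripper":100},
    {"wx":0,"wy":0,"wz":0,"x":0,"y":-0.1,"z":11.9,"gripper":100},
    {"wx":0,"wy":0,"wz":0,"x":0,"y":-0.1,"z":11.9,"gripper":100},
    {"wx":0,"wy":0,"wz":0,"x":0,"y":-0.1,"z":11.9,"gripper":35},
    {"wx":0,"wy":0,"wz":0,"x":0,"y":-0.1,"z":11.9,"gripper":35},
    {"wx":0,"wy":0,"wz":0,"x":0,"y":-0.1,"z":11.9,"gripper":35},
    {"wx":0,"wy":0,"wz":0,"x":0,"y":-0.1,"z":11.9,"gripper":35},
    {"wx":0,"wy":0,"wz":0,"x":0,"y":-0.1,"z":11.9,"gripper":35}
  ],
  "grip_force": 20
}}

```text
t: 3.6
tool_pos: [0.6117, -0.0566, 0.0308]
ee_rot: [-0.177, 3.136, -0.0]
force: [0.5, 0.1, 0.1]
width: 0.57
grip_force: 0.0
```

Call:
{"method": "apply_moves", "body": {
  "targets": [
    {"wx":0,"wy":0,"wz":0,"x":0,"y":0,"z":0,"gripper":35},
    {"wx":0,"wy":0,"wz":0,"x":0,"y":0,"z":0,"gripper":35},
    {"wx":0,"wy":0,"wz":0,"x":0,"y":0,"z":0,"gripper":35},
    {"wx":0,"wy":0,"wz":0,"x":0,"y":0,"z":0,"gripper":35}
  ],
  "grip_force": 20
}}

```text
t: 4.0
tool_pos: [0.6116, -0.0565, 0.0306]
ee_rot: [0.177, -3.137, -0.0]
force: [-0.1, 0.8, -0.5]
width: 0.351
grip_force: 0.0
```

Run:
```python
from h import *
st=r.read_state();print(st["width"],st["grip_force"],st["force"])
s=imaging.snapshot("scene");W=cloud(s)
cv2.imwrite("pics/s2.png",cv2.resize(s["frame"][200:380,200:480,::-1],(784,504),interpolation=cv2.INTER_CUBIC))
s=imaging.snapshot("wrist");cv2.imwrite("pics/w2.png",s["frame"][...,::-1])
```

```text
0.35090945640788207 0.0 [-0.06086589  0.78609649 -0.54607408]
```

View pics/s2.png

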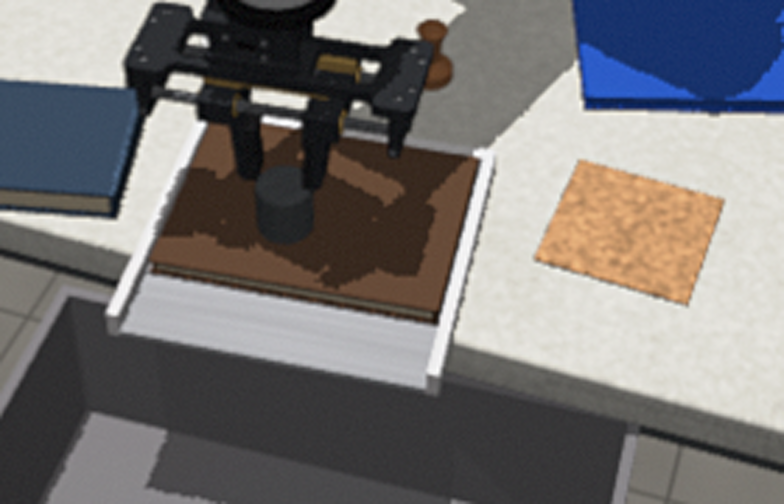

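View pics/w2.png

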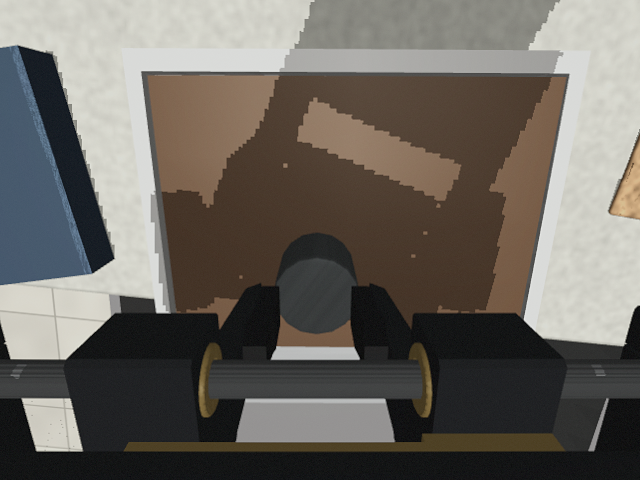

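Run:
```python
from h import *
st=r.read_state();print(st["tool_pos"],st["width"])
for c in("scene","wrist","top"):
    s=imaging.snapshot(c);W=cloud(s,st)
    m=(abs(W[...,0]-.61)<.07)&(abs(W[...,1]+.057)<.09)
    for lo,hi in((.028,.04),(.04,.055),(.055,.064),(.064,.075),(.075,.09)):
        p=W[m&(W[...,2]>lo)&(W[...,2]<hi)]
        if len(p)<5: continue
        # clusters by coarse grid
        g=np.zeros((140,180),np.uint8);ij=((p[:,:2]-[.54,-.147])*1000).astype(int).clip(0,[139,179]);g[ij[:,0],ij[:,1]]=1
        g=cv2.morphologyEx(g,cv2.MORPH_CLOSE,np.ones((5,5)))
        n,l,stt,_=cv2.connectedComponentsWithStats(g)
        print(c,lo,hi,[(round(.54+y/1e3,3),round(.54+(y+h)/1e3,3),round(-.147+x/1e3,3),round(-.147+(x+w)/1e3,3),a) for x,y,w,h,a in stt[1:] if a>8])
```

```text
[ 0.61159369 -0.05654376  0.03058993] 0.35525148094728853
scene 0.028 0.04 [(np.float64(0.608), np.float64(0.634), np.float64(-0.067), np.float64(-0.036), np.int32(134))]
scene 0.04 0.055 [(np.float64(0.606), np.float64(0.635), np.float64(-0.073), np.float64(-0.036), np.int32(186))]
scene 0.055 0.064 [(np.float64(0.592), np.float64(0.634), np.float64(-0.076), np.float64(-0.036), np.int32(1045))]
scene 0.064 0.075 [(np.float64(0.616), np.float64(0.628), np.float64(-0.085), np.float64(-0.071), np.int32(57)), (np.float64(0.616), np.float64(0.622), np.float64(-0.042), np.float64(-0.026), np.int32(40))]
scene 0.075 0.09 [(np.float64(0.601), np.float64(0.623), np.float64(-0.042), np.float64(-0.026), np.int32(104)), (np.float64(0.604), np.float64(0.628), np.float64(-0.088), np.float64(-0.07), np.int32(103))]
wrist 0.028 0.04 [(np.float64(0.59), np.float64(0.606), np.float64(-0.076), np.float64(-0.038), np.int32(73))]
wrist 0.04 0.055 [(np.float64(0.59), np.float64(0.606), np.float64(-0.076), np.float64(-0.038), np.int32(78))]
wrist 0.055 0.064 [(np.float64(0.59), np.float64(0.631), np.float64(-0.076), np.float64(-0.038), np.int32(1170))]
wrist 0.064 0.075 [(np.float64(0.596), np.float64(0.619), np.float64(-0.043), np.float64(-0.029), np.int32(57)), (np.float64(0.602), np.float64(0.622), np.float64(-0.088), np.float64(-0.071), np.int32(57))]
wrist 0.075 0.09 [(np.float64(0.596), np.float64(0.618), np.float64(-0.043), np.float64(-0.028), np.int32(75)), (np.float64(0.602), np.float64(0.622), np.float64(-0.089), np.float64(-0.071), np.int32(76))]
```

Run:
```python
from h import *
st=r.read_state();print(st["tool_pos"],r.grasp_offset, [a for a in dir(r) if a[0]!='_'])
for c in("scene","wrist"):
    s=imaging.snapshot(c);W=cloud(s,st);f=s["frame"].astype(int)
    for y0,y1 in((-.042,-.024),(-.092,-.077)):
        m=(W[...,0]>.59)&(W[...,0]<.64)&(W[...,1]>y0)&(W[...,1]<y1)&(W[...,2]>.026)&(W[...,2]<.1)
        print(c,y0,m.sum(),np.percentile(W[m][:,2],[0,1,5,20,50]).round(4), W[m][:,0].min().round(3),W[m][:,0].max().round(3))
    m=(W[...,0]>.57)&(W[...,0]<.66)&(W[...,1]>-.1)&(W[...,1]<-.02)&(W[...,2]<.5)
    h,e=np.histogram(W[m][:,2],bins=np.arange(0,.2,.01));print(h)
```

```text
[ 0.61160933 -0.056538    0.03061848] 0.0187 ['Unreachable', 'grasp_offset', 'hand_in', 'read_state']
scene -0.042 201 [0.0272 0.0281 0.0306 0.0448 0.0735] 0.601 0.628
scene -0.092 67 [0.067  0.0677 0.069  0.0748 0.0856] 0.62 0.628
[ 25 587 412  80  82 194  95  69  91  74  75  69  12  40 192 280 165 341
 212]
wrist -0.042 2150 [0.0262 0.0345 0.0587 0.0727 0.0863] 0.596 0.623
wrist -0.092 1136 [0.0667 0.0682 0.0708 0.0776 0.0875] 0.602 0.606
[    0  4981  6606   415   481  3327  2193   915  1395  1525  1500  1781
   639  2670 14843 23643 14376    94     0]
```

Both cameras show the fingertips at z≈0.066 while the reported TCP is at 0.031, so the real tips sit about 35 mm above it. The fingers closed above the weight without touching it. I'll reopen, go lower by the camera's measure, and check the tip height again.

Call:
{"method": "apply_moves", "body": {
  "targets": [
    {"wx":0,"wy":0,"wz":0,"x":0,"y":0,"z":0,"gripper":100},
    {"wx":0,"wy":0,"wz":0,"x":0,"y":0,"z":0,"gripper":100},
    {"wx":0,"wy":0,"wz":0,"x":0,"y":0,"z":0,"gripper":100},
    {"wx":0,"wy":0,"wz":0,"x":0,"y":0,"z":0,"gripper":100},
    {"wx":0,"wy":0,"wz":0,"x":0,"y":0,"z":0,"gripper":100},
    {"wx":0,"wy":0,"wz":0,"x":0,"y":0,"z":0.5,"gripper":100},
    {"wx":0,"wy":0,"wz":0,"x":0,"y":0,"z":1,"gripper":100},
    {"wx":0,"wy":0,"wz":0,"x":0,"y":0,"z":1.5,"gripper":100},
    {"wx":0,"wy":0,"wz":0,"x":0,"y":0,"z":2,"gripper":100},
    {"wx":0,"wy":0,"wz":0,"x":0,"y":0,"z":2.0,"gripper":100}
  ]
}}

```text
t: 5.35
tool_pos: [0.6111, -0.0564, 0.0096]
ee_rot: [0.177, -3.135, -0.001]
force: [-0.2, -0.0, 0.2]
width: 1.003
grip_force: 0.0
```

```bash
cat > tip.py <<'E'
from h import *
st=r.read_state();p0=np.array(st["tool_pos"]);Rm=Ro.from_rotvec(st["ee_rot"]).as_matrix();print("t",round(st["t"],2),p0.round(4),"w",round(st["width"],3),np.round(st["force"],1))
for c in("scene","wrist"):
    s=imaging.snapshot(c);W=cloud(s,st)
    L=(W-p0)@Rm   # tool coords
    hw=st["width"]*.044
    for sg in(1,-1):
        y=L[...,1]*sg
        m=(abs(L[...,0])<.012)&(y>hw+.003)&(y<hw+.015)&(W[...,2]>.027)&(L[...,2]>-.08)
        if m.sum()>5: print(c,sg,m.sum(),"lowest finger z",np.percentile(W[m][:,2],[0,1,3,10]).round(4))
E
python3 tip.py
```

```text
t 5.35 [ 0.6111 -0.0564  0.0096] w 1.003 [-0.2 -0.   0.2]
scene 1 97 lowest finger z [0.0446 0.0475 0.0491 0.0537]
scene -1 92 lowest finger z [0.0449 0.045  0.0481 0.052 ]
wrist 1 1725 lowest finger z [0.0456 0.0473 0.0493 0.0539]
wrist -1 1787 lowest finger z [0.0459 0.0476 0.0491 0.0539]
```

The offset is confirmed at about 35.5 mm, with the tip at 0.045. I'm going down 13 mm more and gripping.

Call:
{"method": "apply_moves", "body": {
  "targets": [
    {"wx":0,"wy":0,"wz":0,"x":0,"y":0,"z":0.5,"gripper":100},
    {"wx":0,"wy":0,"wz":0,"x":0,"y":0,"z":1,"gripper":100},
    {"wx":0,"wy":0,"wz":0,"x":0,"y":0,"z":1.3,"gripper":100},
    {"wx":0,"wy":0,"wz":0,"x":0,"y":0,"z":1.3,"gripper":35},
    {"wx":0,"wy":0,"wz":0,"x":0,"y":0,"z":1.3,"gripper":35},
    {"wx":0,"wy":0,"wz":0,"x":0,"y":0,"z":1.3,"gripper":35},
    {"wx":0,"wy":0,"wz":0,"x":0,"y":0,"z":1.3,"gripper":35},
    {"wx":0,"wy":0,"wz":0,"x":0,"y":0,"z":1.3,"gripper":35},
    {"wx":0,"wy":0,"wz":0,"x":0,"y":0,"z":1.3,"gripper":35},
    {"wx":0,"wy":0,"wz":0,"x":0,"y":0,"z":1.3,"gripper":35},
    {"wx":0,"wy":0,"wz":0,"x":0,"y":0,"z":1.3,"gripper":35}
  ],
  "grip_force": 20
}}

```text
t: 6.55
tool_pos: [0.6116, -0.0565, -0.0023]
ee_rot: [-0.177, 3.137, 0.0]
force: [0.2, 0.6, 0.9]
width: 0.447
grip_force: 20.0
```

Call:
{"method": "apply_moves", "body": {
  "targets": [
    {"wx":0,"wy":0,"wz":0,"x":0,"y":0,"z":-1,"gripper":35},
    {"wx":0,"wy":0,"wz":0,"x":0,"y":0,"z":-3.5,"gripper":35},
    {"wx":0,"wy":0,"wz":0,"x":0,"y":0,"z":-7,"gripper":35},
    {"wx":0,"wy":0,"wz":0,"x":0.5,"y":2,"z":-9,"gripper":35},
    {"wx":0,"wy":0,"wz":0,"x":1.5,"y":5,"z":-9,"gripper":35},
    {"wx":0,"wy":0,"wz":0,"x":2.6,"y":9,"z":-9,"gripper":35},
    {"wx":0,"wy":0,"wz":0,"x":3.8,"y":13,"z":-9,"gripper":35},
    {"wx":0,"wy":0,"wz":0,"x":5,"y":17,"z":-9,"gripper":35},
    {"wx":0,"wy":0,"wz":0,"x":6,"y":20.5,"z":-8,"gripper":35},
    {"wx":0,"wy":0,"wz":0,"x":6.7,"y":22.7,"z":-6,"gripper":35},
    {"wx":0,"wy":0,"wz":0,"x":6.9,"y":23.4,"z":-4,"gripper":35},
    {"wx":0,"wy":0,"wz":0,"x":6.9,"y":23.4,"z":-3,"gripper":35}
  ]
}}

```text
t: 7.75
tool_pos: [0.5154, 0.1691, 0.0266]
ee_rot: [0.18, -3.134, 0.0]
force: [0.4, -0.0, -1.8]
width: 0.446
grip_force: 20.0
```

Run:
```python
from h import *
st=r.read_state();print(st["tool_pos"],st["width"],st["grip_force"],st["force"])
s=imaging.snapshot("wrist");W=cloud(s,st);f=s["frame"].astype(int)
cv2.imwrite("pics/w3.png",s["frame"][...,::-1])
d=np.hypot(W[...,0]-.517,W[...,1]-.168)
s=imaging.snapshot("scene");W=cloud(s);d=np.hypot(W[...,0]-.517,W[...,1]-.168)
p=W[(d<.03)&(W[...,2]>.012)];print("lowest",np.percentile(p[:,2],[0,1,3,10]))
```

```text
[0.51540665 0.16906781 0.02655358] 0.44615990187131266 19.986926566343755 [ 0.4083918  -0.01298424 -1.84087178]
lowest [0.04529406 0.05199667 0.05796574 0.07172908]
```

View pics/w3.png

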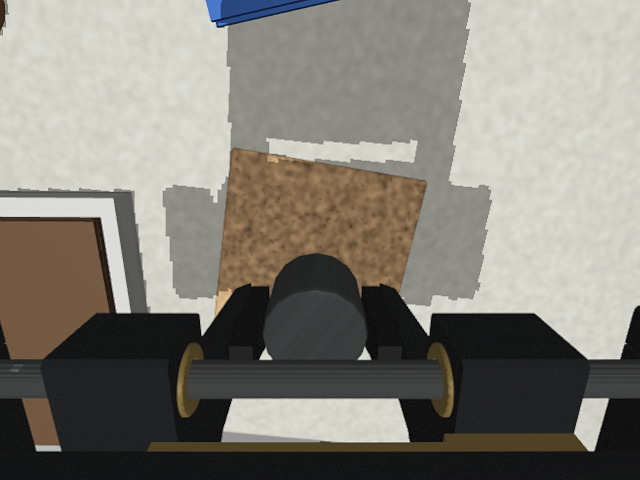

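The wrist picture shows the weight held upright at (315,310) over the mat (320,230). I'm lowering it about 44 mm, slowly at the end.

Call:
{"method": "apply_moves", "body": {
  "targets": [
    {"wx":0,"wy":0,"wz":0,"x":0,"y":0,"z":1.2,"gripper":35},
    {"wx":0,"wy":0,"wz":0,"x":0,"y":0,"z":2.4,"gripper":35},
    {"wx":0,"wy":0,"wz":0,"x":0,"y":0,"z":3.2,"gripper":35},
    {"wx":0,"wy":0,"wz":0,"x":0,"y":0,"z":3.7,"gripper":35},
    {"wx":0,"wy":0,"wz":0,"x":0,"y":0,"z":4.0,"gripper":35},
    {"wx":0,"wy":0,"wz":0,"x":0,"y":0,"z":4.1,"gripper":35},
    {"wx":0,"wy":0,"wz":0,"x":0,"y":0,"z":4.2,"gripper":35},
    {"wx":0,"wy":0,"wz":0,"x":0,"y":0,"z":4.3,"gripper":35},
    {"wx":0,"wy":0,"wz":0,"x":0,"y":0,"z":4.3,"gripper":35}
  ]
}}

```text
t: 8.75
tool_pos: [0.5167, 0.1682, -0.0153]
ee_rot: [-0.177, 3.136, -0.0]
force: [0.0, 0.6, -3.6]
width: 0.446
grip_force: 20.0
```

Call:
{"method": "apply_moves", "body": {
  "targets": [
    {"wx":0,"wy":0,"wz":0,"x":0,"y":0,"z":0.05,"gripper":35},
    {"wx":0,"wy":0,"wz":0,"x":0,"y":0,"z":0.1,"gripper":35},
    {"wx":0,"wy":0,"wz":0,"x":0,"y":0,"z":0.15,"gripper":35},
    {"wx":0,"wy":0,"wz":0,"x":0,"y":0,"z":0.2,"gripper":35},
    {"wx":0,"wy":0,"wz":0,"x":0,"y":0,"z":0.2,"gripper":35}
  ]
}}

```text
t: 9.25
tool_pos: [0.5167, 0.1682, -0.0174]
ee_rot: [0.177, -3.137, 0.0]
force: [0.3, 0.2, -3.1]
width: 0.448
grip_force: 20.0
```

Call:
{"method": "apply_moves", "body": {
  "targets": [
    {"wx":0,"wy":0,"wz":0,"x":0,"y":0,"z":0.04,"gripper":35},
    {"wx":0,"wy":0,"wz":0,"x":0,"y":0,"z":0.08,"gripper":35},
    {"wx":0,"wy":0,"wz":0,"x":0,"y":0,"z":0.1,"gripper":35}
  ]
}}

```text
t: 9.55
tool_pos: [0.5167, 0.1682, -0.0182]
ee_rot: [-0.177, 3.137, -0.0]
force: [-1.7, -0.2, 1.5]
width: 0.451
grip_force: 20.0
```

Call:
{"method": "apply_moves", "body": {
  "targets": [
    {"wx":0,"wy":0,"wz":0,"x":0,"y":0,"z":0,"gripper":55},
    {"wx":0,"wy":0,"wz":0,"x":0,"y":0,"z":0,"gripper":80},
    {"wx":0,"wy":0,"wz":0,"x":0,"y":0,"z":0,"gripper":80},
    {"wx":0,"wy":0,"wz":0,"x":0,"y":0,"z":0,"gripper":80},
    {"wx":0,"wy":0,"wz":0,"x":0,"y":0,"z":0,"gripper":80},
    {"wx":0,"wy":0,"wz":0,"x":0,"y":0,"z":-2,"gripper":80},
    {"wx":0,"wy":0,"wz":0,"x":0,"y":0,"z":-5,"gripper":80},
    {"wx":0,"wy":0,"wz":0,"x":0,"y":0,"z":-8,"gripper":80},
    {"wx":0,"wy":0,"wz":0,"x":0,"y":0,"z":-9,"gripper":0},
    {"wx":0,"wy":0,"wz":0,"x":0,"y":0,"z":-9,"gripper":0}
  ]
}}

```text
t: 10.55
tool_pos: [0.5173, 0.1683, 0.0725]
ee_rot: [-0.177, 3.134, 0.0]
force: [0.8, -0.1, -0.6]
width: 0.648
grip_force: 0.0
```

Run:
```python
from h import *
st=r.read_state();print(st["t"],st["tool_pos"],st["width"],st["force"])
a=np.radians(6.3);ux=np.array([np.cos(a),np.sin(a)]);uy=np.array([-ux[1],ux[0]])
for c in("top","scene"):
    s=imaging.snapshot(c);W=cloud(s);f=s["frame"].astype(int)
    d=np.hypot(W[...,0]-.517,W[...,1]-.168);p=W[(d<.035)&(W[...,2]>.03)&(W[...,2]<.055)]
    if len(p): print(c,"weight",len(p),np.percentile(p[:,2],[50,90]).round(4),p.mean(0).round(4))
    X=(W[...,:2]-[.59,-.04])@ux;Y=(W[...,:2]-[.59,-.04])@uy
    b=(abs(X)<.15)&(abs(Y)<.103)&(W[...,2]>.014)&(W[...,2]<.03)&(f[...,0]>f[...,2]*1.3)
    print("book X",np.percentile(X[b],[.5,99.5]).round(4),"Y",np.percentile(Y[b],[.5,99.5]).round(4))
    for x0 in(-.06,-.04,-.02,0): 
        m=b&(abs(X-x0)<.01)&(abs(Y)<.02);print(x0,m.sum(),np.median(W[m][:,2]).round(4) if m.sum() else None)
```

```text
10.55 [0.51727806 0.16827328 0.0724647 ] 0.6482759793579572 [ 0.79292869 -0.1410303  -0.63303187]
top weight 131 [0.0428 0.0455] [0.5111 0.1578 0.0418]
book X [-0.0762  0.072 ] Y [-0.0995  0.098 ]
-0.06 219 0.0212
-0.04 206 0.0211
-0.02 209 0.0207
0 212 0.0203
scene weight 318 [0.0426 0.0452] [0.5226 0.1684 0.0414]
book X [-0.0768  0.0733] Y [-0.0996  0.0992]
-0.06 133 0.0209
-0.04 145 0.0208
-0.02 139 0.0203
0 152 0.02
```

Call:
{"method": "apply_moves", "body": {
  "targets": [
    {"wx":0,"wy":0,"wz":0,"x":-0.7,"y":-5,"z":0,"gripper":0},
    {"wx":0,"wy":0,"wz":0,"x":-1.4,"y":-10,"z":0,"gripper":0},
    {"wx":0,"wy":0,"wz":0,"x":-2,"y":-15,"z":1.5,"gripper":0},
    {"wx":0,"wy":0,"wz":0,"x":-2.6,"y":-19,"z":3,"gripper":0},
    {"wx":0,"wy":0,"wz":0,"x":-2.9,"y":-21.5,"z":4.5,"gripper":0},
    {"wx":0,"wy":0,"wz":0,"x":-2.9,"y":-21.5,"z":6,"gripper":0},
    {"wx":0,"wy":0,"wz":0,"x":-2.9,"y":-21.5,"z":7,"gripper":0},
    {"wx":0,"wy":0,"wz":0,"x":-2.9,"y":-21.5,"z":7.5,"gripper":0},
    {"wx":0,"wy":0,"wz":0,"x":-2.9,"y":-21.5,"z":7.8,"gripper":0},
    {"wx":0,"wy":0,"wz":0,"x":-2.9,"y":-21.5,"z":7.8,"gripper":0},
    {"wx":0,"wy":0,"wz":0,"x":-2.9,"y":-21.5,"z":7.8,"gripper":0}
  ],
  "grip_force": 20
}}

```text
t: 11.75
tool_pos: [0.57, -0.0419, -0.0059]
ee_rot: [-0.178, 3.136, -0.0]
force: [-0.3, 0.6, -0.4]
width: 0.004
grip_force: 0.0
```

```bash
python3 tip.py; python3 -c "
from h import *
print(r.read_state()['grip_force'])"
```

```text
t 11.75 [ 0.57   -0.0419 -0.0059] w 0.004 [-0.3  0.6 -0.4]
scene 1 90 lowest finger z [0.0311 0.0321 0.0323 0.0365]
scene -1 88 lowest finger z [0.03   0.0306 0.0321 0.0364]
wrist 1 1392 lowest finger z [0.0305 0.0317 0.0333 0.0375]
wrist -1 1494 lowest finger z [0.0307 0.0318 0.0333 0.0376]
0.0
```

Call:
{"method": "apply_moves", "body": {
  "targets": [
    {"wx":0,"wy":0,"wz":0,"x":0,"y":0,"z":0.05,"gripper":0},
    {"wx":0,"wy":0,"wz":0,"x":0,"y":0,"z":0.1,"gripper":0},
    {"wx":0,"wy":0,"wz":0,"x":0,"y":0,"z":0.15,"gripper":0},
    {"wx":0,"wy":0,"wz":0,"x":0,"y":0,"z":0.2,"gripper":0},
    {"wx":0,"wy":0,"wz":0,"x":0,"y":0,"z":0.25,"gripper":0},
    {"wx":0,"wy":0,"wz":0,"x":0,"y":0,"z":0.3,"gripper":0},
    {"wx":0,"wy":0,"wz":0,"x":0,"y":0,"z":0.35,"gripper":0},
    {"wx":0,"wy":0,"wz":0,"x":0,"y":0,"z":0.4,"gripper":0},
    {"wx":0,"wy":0,"wz":0,"x":0,"y":0,"z":0.45,"gripper":0},
    {"wx":0,"wy":0,"wz":0,"x":0,"y":0,"z":0.5,"gripper":0},
    {"wx":0,"wy":0,"wz":0,"x":0,"y":0,"z":0.55,"gripper":0},
    {"wx":0,"wy":0,"wz":0,"x":0,"y":0,"z":0.6,"gripper":0}
  ]
}}

```text
t: 13.05
tool_pos: [0.5697, -0.0422, -0.0124]
ee_rot: [0.177, -3.137, -0.0]
force: [0.2, -1.1, 0.1]
width: 0.009
grip_force: 0.0
```

Call:
{"method": "apply_moves", "body": {
  "targets": [
    {"wx":0,"wy":0,"wz":0,"x":0,"y":0,"z":0.03,"gripper":0},
    {"wx":0,"wy":0,"wz":0,"x":0,"y":0,"z":0.06,"gripper":0},
    {"wx":0,"wy":0,"wz":0,"x":0,"y":0,"z":0.09,"gripper":0},
    {"wx":0,"wy":0,"wz":0,"x":0,"y":0,"z":0.09,"gripper":0}
  ]
}}

```text
t: 13.45
tool_pos: [0.5697, -0.0422, -0.0133]
ee_rot: [0.177, -3.137, 0.0]
force: [-0.3, 0.5, -0.1]
width: 0.006
grip_force: 0.0
```

Tip is now at about 0.0225. I'm creeping down in small steps.

Call:
{"method": "apply_moves", "body": {
  "targets": [
    {"wx":0,"wy":0,"wz":0,"x":0,"y":0,"z":0.03,"gripper":0},
    {"wx":0,"wy":0,"wz":0,"x":0,"y":0,"z":0.06,"gripper":0},
    {"wx":0,"wy":0,"wz":0,"x":0,"y":0,"z":0.06,"gripper":0}
  ]
}}

```text
t: 13.75
tool_pos: [0.5697, -0.0421, -0.0139]
ee_rot: [0.177, -3.137, -0.0]
force: [0.4, -0.5, 0.5]
width: 0.005
grip_force: 0.0
```

Call:
{"method": "apply_moves", "body": {
  "targets": [
    {"wx":0,"wy":0,"wz":0,"x":0,"y":0,"z":0.03,"gripper":0},
    {"wx":0,"wy":0,"wz":0,"x":0,"y":0,"z":0.05,"gripper":0},
    {"wx":0,"wy":0,"wz":0,"x":0,"y":0,"z":0.05,"gripper":0}
  ]
}}

```text
t: 14.05
tool_pos: [0.5697, -0.0421, -0.0144]
ee_rot: [0.177, -3.136, -0.0]
force: [-0.8, 0.1, -0.3]
width: 0.004
grip_force: 0.0
```

Call:
{"method": "apply_moves", "body": {
  "targets": [
    {"wx":0,"wy":0,"wz":0,"x":0,"y":0,"z":0.03,"gripper":0},
    {"wx":0,"wy":0,"wz":0,"x":0,"y":0,"z":0.05,"gripper":0},
    {"wx":0,"wy":0,"wz":0,"x":0,"y":0,"z":0.05,"gripper":0}
  ]
}}

```text
t: 14.35
tool_pos: [0.5697, -0.0422, -0.0149]
ee_rot: [0.177, -3.137, -0.0]
force: [-0.0, 0.1, -1.2]
width: 0.007
grip_force: 0.0
```

Call:
{"method": "apply_moves", "body": {
  "targets": [
    {"wx":0,"wy":0,"wz":0,"x":0,"y":0,"z":0.03,"gripper":0},
    {"wx":0,"wy":0,"wz":0,"x":0,"y":0,"z":0.03,"gripper":0}
  ]
}}

```text
t: 14.55
tool_pos: [0.5697, -0.0422, -0.0152]
ee_rot: [0.177, -3.137, 0.0]
force: [0.5, 0.3, 0.6]
width: 0.004
grip_force: 0.0
```

Call:
{"method": "apply_moves", "body": {
  "targets": [
    {"wx":0,"wy":0,"wz":0,"x":0,"y":0,"z":0.03,"gripper":0},
    {"wx":0,"wy":0,"wz":0,"x":0,"y":0,"z":0.03,"gripper":0}
  ]
}}

```text
t: 14.75
tool_pos: [0.5697, -0.0422, -0.0154]
ee_rot: [-0.177, 3.137, -0.0]
force: [0.6, 0.3, 1.1]
width: 0.005
grip_force: 0.2
```

Call:
{"method": "apply_moves", "body": {
  "targets": [
    {"wx":0,"wy":0,"wz":0,"x":0,"y":0,"z":0.02,"gripper":0},
    {"wx":0,"wy":0,"wz":0,"x":0,"y":0,"z":0.02,"gripper":0}
  ]
}}

```text
t: 14.95
tool_pos: [0.5698, -0.0422, -0.0155]
ee_rot: [-0.177, 3.136, -0.0]
force: [-0.5, 0.2, 2.8]
width: 0.005
grip_force: 1.4
```

Call:
{"method": "apply_moves", "body": {
  "targets": [
    {"wx":0,"wy":0,"wz":0,"x":0,"y":0,"z":0.02,"gripper":0},
    {"wx":0,"wy":0,"wz":0,"x":0,"y":0,"z":0.02,"gripper":0}
  ]
}}

```text
t: 15.15
tool_pos: [0.5698, -0.0422, -0.0155]
ee_rot: [-0.177, 3.136, -0.0]
force: [-2.4, 0.2, 4.5]
width: 0.008
grip_force: 2.6
```

Call:
{"method": "apply_moves", "body": {
  "targets": [
    {"wx":0,"wy":0,"wz":0,"x":0,"y":0,"z":0.02,"gripper":0},
    {"wx":0,"wy":0,"wz":0,"x":0,"y":0,"z":0.04,"gripper":0},
    {"wx":0,"wy":0,"wz":0,"x":0,"y":0,"z":0.04,"gripper":0}
  ]
}}

```text
t: 15.45
tool_pos: [0.5698, -0.0422, -0.0156]
ee_rot: [-0.177, 3.136, -0.0]
force: [-3.8, 0.9, 8.4]
width: 0.004
grip_force: 4.4
```

Call:
{"method": "apply_moves", "body": {
  "targets": [
    {"wx":0,"wy":0,"wz":0,"x":-0.1,"y":0,"z":0,"gripper":0},
    {"wx":0,"wy":0,"wz":0,"x":-0.2,"y":0,"z":0,"gripper":0},
    {"wx":0,"wy":0,"wz":0,"x":-0.3,"y":0,"z":0,"gripper":0},
    {"wx":0,"wy":0,"wz":0,"x":-0.4,"y":0,"z":0,"gripper":0},
    {"wx":0,"wy":0,"wz":0,"x":-0.6,"y":0,"z":0,"gripper":0}
  ]
}}

```text
t: 15.95
tool_pos: [0.5753, -0.0416, -0.0156]
ee_rot: [0.177, -3.136, 0.0]
force: [-5.7, -0.9, 10.5]
width: 0.005
grip_force: 5.0
```

```bash
cat > bk.py <<'E'
from h import *
st=r.read_state();print(round(st["t"],2),np.round(st["tool_pos"],4),np.round(st["force"],1))
a=np.radians(6.3);ux=np.array([np.cos(a),np.sin(a)]);uy=np.array([-ux[1],ux[0]])
print("tcp XY",((np.array(st["tool_pos"])[:2]-[.59,-.04])@np.c_[ux,uy]).round(4))
for c in("top","scene"):
    s=imaging.snapshot(c);W=cloud(s);f=s["frame"].astype(int)
    X=(W[...,:2]-[.59,-.04])@ux;Y=(W[...,:2]-[.59,-.04])@uy
    b=(abs(X)<.2)&(abs(Y)<.103)&(W[...,2]>.014)&(W[...,2]<.03)&(f[...,0]>f[...,2]*1.3)
    print(c,"book X",np.percentile(X[b],[.5,99.5]).round(4),"Y",np.percentile(Y[b],[.5,99.5]).round(4),
     "front at Y-.07,0,.07:",[np.percentile(X[b&(abs(Y-y)<.02)],99).round(4) for y in(-.07,0,.07)],
     "rear:",[np.percentile(X[b&(abs(Y-y)<.02)],1).round(4) if (b&(abs(Y-y)<.02)).sum() else None for y in(-.07,0,.07)])
E
python3 bk.py
```

```text
15.95 [ 0.5753 -0.0416 -0.0156] [-5.7 -0.9 10.5]
tcp XY [-0.0148 -0.    ]Traceback (most recent call last):
  File "bk.py", line 10, in <module>
    "front at Y-.07,0,.07:",[np.percentile(X[b&(abs(Y-y)<.02)],99).round(4) for y in(-.07,0,.07)],
                             ~~~~~~~~~~~~~^^^^^^^^^^^^^^^^^^^^^^^^
    return _quantile_unchecked(
        a, q, axis, out, overwrite_input, method, keepdims, weights)
    return _ureduce(a,
                    func=_quantile_ureduce_func,
    ...<5 lines>...
                    overwrite_input=overwrite_input,
                    method=method)
    r = func(a, **kwargs)
    result = _quantile(arr,
                       quantiles=q,
    ...<2 lines>...
                       out=out,
                       weights=wgt)
    slices_having_nans = np.isnan(arr[-1, ...])
                                  ~~~^^^^^^^^^
IndexError: index -1 is out of bounds for axis 0 with size 0
```

```bash
sed -i 's/^ *"front.*$/     "front:",[np.percentile(X[b\&(abs(Y-y)<.02)],99).round(4) if (b\&(abs(Y-y)<.02)).sum() else None for y in(-.07,0,.07)],/' bk.py; python3 bk.py
```

```text
16.0 [ 0.5756 -0.0416 -0.0156] [-4.7 -0.1  9. ]
tcp XY [-0.0144 -0.    ]
top book X [-0.0713 -0.0181] Y [-0.1001 -0.0438] front: [np.float64(-0.0185), None, None] rear: [np.float64(-0.071), None, None]
scene book X [-0.1776  0.0793] Y [-0.0998  0.099 ] front: [np.float64(0.0789), np.float64(0.0788), np.float64(0.0781)] rear: [np.float64(-0.0667), np.float64(-0.0584), np.float64(-0.1771)]
```

The book moved 6 mm along with the fingertips, front edge 0.073→0.079, so there is no slip. I'm continuing the drag.

Call:
{"method": "apply_moves", "body": {
  "targets": [
    {"wx":0,"wy":0,"wz":0,"x":-0.2,"y":0,"z":0,"gripper":0},
    {"wx":0,"wy":0,"wz":0,"x":-0.4,"y":0,"z":0,"gripper":0},
    {"wx":0,"wy":0,"wz":0,"x":-0.6,"y":0,"z":0,"gripper":0},
    {"wx":0,"wy":0,"wz":0,"x":-0.8,"y":0,"z":0,"gripper":0},
    {"wx":0,"wy":0,"wz":0,"x":-1.0,"y":0,"z":0,"gripper":0},
    {"wx":0,"wy":0,"wz":0,"x":-1.2,"y":0,"z":0,"gripper":0},
    {"wx":0,"wy":0,"wz":0,"x":-1.4,"y":0,"z":0,"gripper":0},
    {"wx":0,"wy":0,"wz":0,"x":-1.6,"y":0,"z":0,"gripper":0}
  ]
}}

```text
t: 16.9
tool_pos: [0.5913, -0.0399, -0.0156]
ee_rot: [0.177, -3.136, 0.0]
force: [-5.8, -0.3, 10.8]
width: 0.005
grip_force: 4.9
```

```bash
python3 bk.py
```

```text
16.9 [ 0.5913 -0.0399 -0.0156] [-5.8 -0.3 10.8]
tcp XY [ 0.0013 -0.    ]
top book X [-0.0557  0.009 ] Y [-0.1001 -0.0428] front: [np.float64(-0.0015), None, None] rear: [np.float64(-0.0555), None, None]
scene book X [-0.1782  0.0953] Y [-0.0997  0.0989] front: [np.float64(0.094), np.float64(0.0945), np.float64(0.095)] rear: [np.float64(-0.049), np.float64(-0.0421), np.float64(-0.1795)]
```

Call:
{"method": "apply_moves", "body": {
  "targets": [
    {"wx":0,"wy":0,"wz":0,"x":-0.2,"y":0,"z":0,"gripper":0},
    {"wx":0,"wy":0,"wz":0,"x":-0.4,"y":0,"z":0,"gripper":0},
    {"wx":0,"wy":0,"wz":0,"x":-0.6,"y":0,"z":0,"gripper":0},
    {"wx":0,"wy":0,"wz":0,"x":-0.9,"y":0,"z":0,"gripper":0},
    {"wx":0,"wy":0,"wz":0,"x":-1.2,"y":0,"z":0,"gripper":0},
    {"wx":0,"wy":0,"wz":0,"x":-1.5,"y":0,"z":0,"gripper":0},
    {"wx":0,"wy":0,"wz":0,"x":-1.8,"y":0,"z":0,"gripper":0},
    {"wx":0,"wy":0,"wz":0,"x":-2.1,"y":0,"z":0,"gripper":0},
    {"wx":0,"wy":0,"wz":0,"x":-2.4,"y":0,"z":0,"gripper":0},
    {"wx":0,"wy":0,"wz":0,"x":-2.6,"y":0,"z":0,"gripper":0},
    {"wx":0,"wy":0,"wz":0,"x":-2.7,"y":0,"z":0,"gripper":0},
    {"wx":0,"wy":0,"wz":0,"x":-2.7,"y":0,"z":0,"gripper":0}
  ]
}}

```text
t: 18.2
tool_pos: [0.6184, -0.0368, -0.0155]
ee_rot: [0.177, -3.136, 0.001]
force: [-3.5, 0.1, 8.0]
width: 0.006
grip_force: 4.2
```

Call:
{"method": "apply_moves", "body": {
  "targets": [
    {"wx":0,"wy":0,"wz":0,"x":0,"y":0,"z":-0.1,"gripper":0},
    {"wx":0,"wy":0,"wz":0,"x":0,"y":0,"z":-0.3,"gripper":0},
    {"wx":0,"wy":0,"wz":0,"x":0,"y":0,"z":-1.5,"gripper":0},
    {"wx":0,"wy":0,"wz":0,"x":0,"y":0,"z":-3,"gripper":0},
    {"wx":0,"wy":0,"wz":0,"x":4,"y":0,"z":-3,"gripper":0},
    {"wx":0,"wy":0,"wz":0,"x":8,"y":0,"z":-3,"gripper":0},
    {"wx":0,"wy":0,"wz":0,"x":8,"y":0,"z":-3,"gripper":0},
    {"wx":0,"wy":0,"wz":0,"x":8,"y":0,"z":-3,"gripper":0}
  ]
}}

```text
t: 19.0
tool_pos: [0.5395, -0.046, 0.0152]
ee_rot: [-0.176, 3.135, -0.001]
force: [-0.0, -0.3, 0.6]
width: 0.006
grip_force: 0.0
```

```bash
python3 bk.py
python3 - <<'E'
from h import *
st=r.read_state();s=imaging.snapshot("wrist");W=cloud(s,st);f=s["frame"].astype(int)
cv2.imwrite("pics/w4.png",s["frame"][...,::-1])
a=np.radians(6.3);ux=np.array([np.cos(a),np.sin(a)]);uy=np.array([-ux[1],ux[0]])
X=(W[...,:2]-[.59,-.04])@ux;Y=(W[...,:2]-[.59,-.04])@uy
b=(abs(X)<.2)&(abs(Y)<.101)&(W[...,2]>.014)&(W[...,2]<.03)&(f[...,0]>f[...,2]*1.3)
l=(abs(f[...,0]-f[...,2])<20)&(X<-.05)&(X>-.1)&(W[...,2]>.016)&(W[...,2]<.026)
for y in(-.08,-.05,.05,.08):
    m=b&(abs(Y-y)<.012);q=l&(abs(Y-y)<.012);print(y,"rear edge",np.percentile(X[m],1) if m.sum() else None,"lip",np.percentile(X[q],98) if q.sum() else None)
E
```

```text
19.0 [ 0.5395 -0.046   0.0152] [-0.  -0.3  0.6]
tcp XY [-0.0508 -0.0004]
top book X [0.0548 0.1227] Y [-0.1012  0.0979] front: [np.float64(0.1202), np.float64(0.1228), np.float64(0.1227)] rear: [np.float64(0.0587), np.float64(0.1138), np.float64(0.0691)]
scene book X [-0.0294  0.1222] Y [-0.0997  0.0987] front: [np.float64(0.1202), np.float64(0.1209), np.float64(0.1219)] rear: [np.float64(-0.0285), np.float64(-0.0271), np.float64(-0.0258)]
-0.08 rear edge -0.03217179050591209 lip -0.08073555416045784
-0.05 rear edge -0.03197299165987841 lip -0.08080185713326657
0.05 rear edge -0.17701646251008563 lip -0.08061305795629302
0.08 rear edge -0.029276055924688876 lip -0.08076410541436117
```

View pics/w4.png

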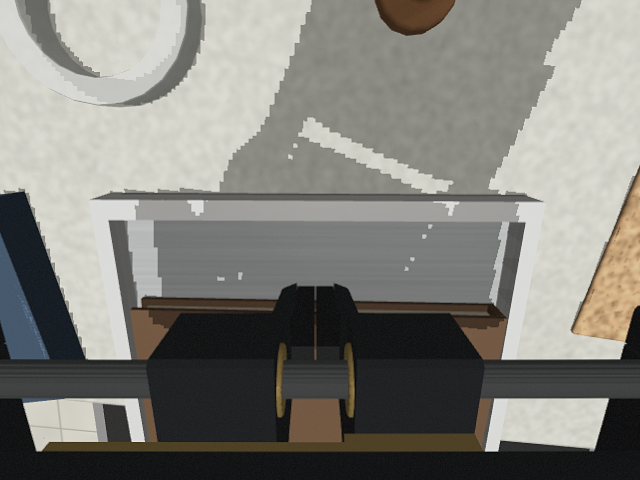

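The wrist picture shows the book drawn away from the lip. The gap runs from the lip (y≈220) to the book's rear edge (y≈305), and the closed fingertips at (317,290) stand over it. The gap is about 50 mm, so I'm lowering the fingers into its middle.

Call:
{"method": "apply_moves", "body": {
  "targets": [
    {"wx":0,"wy":0,"wz":0,"x":0.5,"y":0,"z":0,"gripper":0},
    {"wx":0,"wy":0,"wz":0,"x":0.5,"y":0,"z":0.8,"gripper":0},
    {"wx":0,"wy":0,"wz":0,"x":0.5,"y":0,"z":1.6,"gripper":0},
    {"wx":0,"wy":0,"wz":0,"x":0.5,"y":0,"z":2.2,"gripper":0},
    {"wx":0,"wy":0,"wz":0,"x":0.5,"y":0,"z":2.7,"gripper":0},
    {"wx":0,"wy":0,"wz":0,"x":0.5,"y":0,"z":3.1,"gripper":0},
    {"wx":0,"wy":0,"wz":0,"x":0.5,"y":0,"z":3.4,"gripper":0},
    {"wx":0,"wy":0,"wz":0,"x":0.5,"y":0,"z":3.6,"gripper":0},
    {"wx":0,"wy":0,"wz":0,"x":0.5,"y":0,"z":3.75,"gripper":0},
    {"wx":0,"wy":0,"wz":0,"x":0.5,"y":0,"z":3.8,"gripper":0},
    {"wx":0,"wy":0,"wz":0,"x":0.5,"y":0,"z":3.8,"gripper":0}
  ]
}}

```text
t: 20.25
tool_pos: [0.534, -0.0462, -0.0242]
ee_rot: [-0.177, 3.137, 0.0]
force: [0.5, 0.3, -0.9]
width: 0.006
grip_force: 0.0
```

Call:
{"method": "apply_moves", "body": {
  "targets": [
    {"wx":0,"wy":0,"wz":0,"x":-0.2,"y":0,"z":0,"gripper":0},
    {"wx":0,"wy":0,"wz":0,"x":-0.4,"y":0,"z":0,"gripper":0},
    {"wx":0,"wy":0,"wz":0,"x":-0.6,"y":0,"z":0,"gripper":0},
    {"wx":0,"wy":0,"wz":0,"x":-0.8,"y":0,"z":0,"gripper":0},
    {"wx":0,"wy":0,"wz":0,"x":-1.0,"y":0,"z":0,"gripper":0},
    {"wx":0,"wy":0,"wz":0,"x":-1.1,"y":0,"z":0,"gripper":0},
    {"wx":0,"wy":0,"wz":0,"x":-1.2,"y":0,"z":0,"gripper":0},
    {"wx":0,"wy":0,"wz":0,"x":-1.3,"y":0,"z":0,"gripper":0},
    {"wx":0,"wy":0,"wz":0,"x":-1.4,"y":0,"z":0,"gripper":0},
    {"wx":0,"wy":0,"wz":0,"x":-1.5,"y":0,"z":0,"gripper":0},
    {"wx":0,"wy":0,"wz":0,"x":-1.6,"y":0,"z":0,"gripper":0},
    {"wx":0,"wy":0,"wz":0,"x":-1.7,"y":0,"z":0,"gripper":0}
  ]
}}

```text
t: 21.45
tool_pos: [0.5506, -0.0443, -0.0243]
ee_rot: [0.177, -3.136, -0.0]
force: [-2.7, -0.8, 1.5]
width: 0.006
grip_force: 1.5
```

Call:
{"method": "apply_moves", "body": {
  "targets": [
    {"wx":0,"wy":0,"wz":0,"x":-0.1,"y":0,"z":0,"gripper":0},
    {"wx":0,"wy":0,"wz":0,"x":-0.2,"y":0,"z":0,"gripper":0},
    {"wx":0,"wy":0,"wz":0,"x":-0.3,"y":0,"z":0,"gripper":0},
    {"wx":0,"wy":0,"wz":0,"x":-0.4,"y":0,"z":0,"gripper":0},
    {"wx":0,"wy":0,"wz":0,"x":-0.5,"y":0,"z":0,"gripper":0},
    {"wx":0,"wy":0,"wz":0,"x":-0.6,"y":0,"z":0,"gripper":0},
    {"wx":0,"wy":0,"wz":0,"x":-0.8,"y":0,"z":0,"gripper":0},
    {"wx":0,"wy":0,"wz":0,"x":-1.0,"y":0,"z":0,"gripper":0},
    {"wx":0,"wy":0,"wz":0,"x":-1.2,"y":0,"z":0,"gripper":0}
  ]
}}

```text
t: 22.35
tool_pos: [0.5629, -0.0429, -0.0243]
ee_rot: [-0.177, 3.137, -0.0]
force: [-2.8, -0.2, 1.0]
width: 0.003
grip_force: 1.3
```

```bash
python3 bk.py
```

```text
22.35 [ 0.5629 -0.0429 -0.0243] [-2.8 -0.2  1. ]
tcp XY [-0.0272  0.0001]
top book X [0.0669 0.1345] Y [-0.0995  0.0993] front: [np.float64(0.1341), np.float64(0.1347), np.float64(0.1341)] rear: [np.float64(0.0876), np.float64(0.1229), np.float64(0.08)]
scene book X [-0.1753  0.1347] Y [-0.0988  0.0998] front: [np.float64(0.1337), np.float64(0.1341), np.float64(0.1341)] rear: [np.float64(-0.0142), np.float64(-0.016), np.float64(-0.0155)]
```

Call:
{"method": "apply_moves", "body": {
  "targets": [
    {"wx":0,"wy":0,"wz":0,"x":-0.3,"y":0,"z":0,"gripper":0},
    {"wx":0,"wy":0,"wz":0,"x":-0.7,"y":0,"z":0,"gripper":0},
    {"wx":0,"wy":0,"wz":0,"x":-1.1,"y":0,"z":0,"gripper":0},
    {"wx":0,"wy":0,"wz":0,"x":-1.5,"y":0,"z":0,"gripper":0},
    {"wx":0,"wy":0,"wz":0,"x":-1.9,"y":0,"z":0,"gripper":0},
    {"wx":0,"wy":0,"wz":0,"x":-2.3,"y":0,"z":0,"gripper":0},
    {"wx":0,"wy":0,"wz":0,"x":-2.7,"y":0,"z":0,"gripper":0},
    {"wx":0,"wy":0,"wz":0,"x":-3.1,"y":0,"z":0,"gripper":0},
    {"wx":0,"wy":0,"wz":0,"x":-3.5,"y":0,"z":0,"gripper":0},
    {"wx":0,"wy":0,"wz":0,"x":-3.9,"y":0,"z":0,"gripper":0},
    {"wx":0,"wy":0,"wz":0,"x":-4.3,"y":0,"z":0,"gripper":0},
    {"wx":0,"wy":0,"wz":0,"x":-4.7,"y":0,"z":0,"gripper":0}
  ]
}}

```text
t: 23.65
tool_pos: [0.6098, -0.0376, -0.0243]
ee_rot: [0.177, -3.137, -0.0]
force: [-3.4, 0.4, 0.4]
width: 0.004
grip_force: 1.2
```

```bash
python3 bk.py
```

```text
23.65 [ 0.6098 -0.0376 -0.0243] [-3.4  0.4  0.4]
tcp XY [0.0199 0.0002]
top book X [0.0412 0.1817] Y [-0.0979  0.1003] front: [np.float64(0.1818), None, np.float64(0.1806)] rear: [np.float64(0.0402), None, np.float64(0.1404)]
scene book X [-0.1767  0.182 ] Y [-0.0982  0.1004] front: [np.float64(0.1819), np.float64(0.1811), np.float64(0.1808)] rear: [np.float64(0.0335), np.float64(0.0315), np.float64(-0.1785)]
```

Call:
{"method": "apply_moves", "body": {
  "targets": [
    {"wx":0,"wy":0,"wz":0,"x":-0.4,"y":0,"z":0,"gripper":0},
    {"wx":0,"wy":0,"wz":0,"x":-0.8,"y":0,"z":0,"gripper":0},
    {"wx":0,"wy":0,"wz":0,"x":-1.2,"y":0,"z":0,"gripper":0},
    {"wx":0,"wy":0,"wz":0,"x":-1.6,"y":0,"z":0,"gripper":0},
    {"wx":0,"wy":0,"wz":0,"x":-2.0,"y":0,"z":0,"gripper":0},
    {"wx":0,"wy":0,"wz":0,"x":-2.4,"y":0,"z":0,"gripper":0},
    {"wx":0,"wy":0,"wz":0,"x":-2.6,"y":0,"z":0,"gripper":0},
    {"wx":0,"wy":0,"wz":0,"x":-2.6,"y":0,"z":0,"gripper":0},
    {"wx":0,"wy":0,"wz":0,"x":-2.6,"y":0,"z":0,"gripper":0},
    {"wx":0,"wy":0,"wz":0,"x":-2.6,"y":0,"z":0,"gripper":0}
  ]
}}

```text
t: 24.75
tool_pos: [0.6354, -0.0348, -0.0242]
ee_rot: [-0.177, 3.136, -0.0]
force: [-0.4, -0.1, -0.4]
width: 0.007
grip_force: 0.0
```

Run:
```python
from h import *
s=imaging.snapshot("scene")
cv2.imwrite("pics/s5.png",s["frame"][...,::-1])
```

```text
(no output)
```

View pics/s5.png

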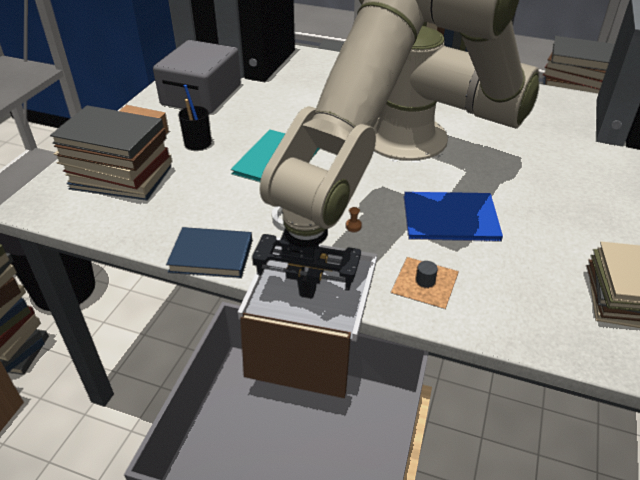

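The picture shows the book tipped over the front edge at (297,355), going down into the crate, with the weight standing on the mat at (427,272). I'm backing off and letting it settle.

Call:
{"method": "apply_moves", "body": {
  "targets": [
    {"wx":0,"wy":0,"wz":0,"x":0,"y":0,"z":0,"gripper":0},
    {"wx":0,"wy":0,"wz":0,"x":0.5,"y":0,"z":-2,"gripper":0},
    {"wx":0,"wy":0,"wz":0,"x":1,"y":0,"z":-5,"gripper":0},
    {"wx":0,"wy":0,"wz":0,"x":1,"y":0,"z":-9,"gripper":0},
    {"wx":0,"wy":0,"wz":0,"x":1,"y":0,"z":-13,"gripper":0},
    {"wx":0,"wy":0,"wz":0,"x":1,"y":0,"z":-15,"gripper":0},
    {"wx":0,"wy":0,"wz":0,"x":1,"y":0,"z":-15,"gripper":0},
    {"wx":0,"wy":0,"wz":0,"x":1,"y":0,"z":-15,"gripper":0},
    {"wx":0,"wy":0,"wz":0,"x":1,"y":0,"z":-15,"gripper":0},
    {"wx":0,"wy":0,"wz":0,"x":1,"y":0,"z":-15,"gripper":0}
  ]
}}

```text
t: 25.8
tool_pos: [0.6248, -0.0358, 0.1242]
ee_rot: [0.177, -3.134, -0.001]
force: [0.3, -0.1, -0.9]
width: 0.008
grip_force: 0.0
```

Run:
```python
from h import *
print(r.read_state()["t"],r.read_state()["tool_pos"])
s=imaging.snapshot("scene");W=cloud(s)
for o in imaging.outline_of("scene","book_center"): 
    p=W[o["region"]];print(o["confidence"],np.round(o["extent"]),np.nanpercentile(p,[2,50,98],axis=0).round(3).tolist())
cv2.imwrite("pics/s6.png",s["frame"][...,::-1])
```

```text
25.8 [ 0.62479596 -0.03575781  0.12419149]
0.78 [401. 189. 503. 243.] [[0.215, 0.078, 0.0], [0.31, 0.181, 0.015], [0.39, 0.284, 0.019]]
0.7 [229. 131. 287. 182.] [[0.125, -0.356, 0.001], [0.237, -0.318, 0.015], [0.319, -0.248, 0.02]]
0.58 [224. 391. 348. 480.] [[0.75, -0.101, -0.177], [0.832, -0.004, -0.164], [0.902, 0.09, -0.16]]
```

View pics/s6.png

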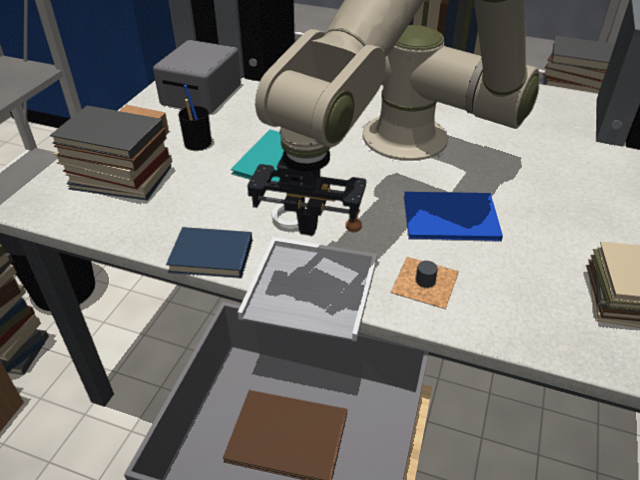

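The book lies flat on the crate floor at (285,435), the slide is empty, the weight stands on the mat at (427,272), and nothing else has moved. I'm handing it in.

```bash
python3 -c "
from rig import r
print(r.hand_in())"
```

```text
the job is handed in; nothing more can be done
None
```

The job is handed in at 25.8 s: the paperweight stands upright on the cork mat, the book lies in the crate, the highest force I read on it was about 11 N, and the rest of the table is as it was.

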